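# Open the safety-capped spot-remover bottle in its caddy

## Task

Stand the square spot-remover bottle upright in the square well of the wooden caddy, lowering it gently until it sits fully on the bottom, so that the well keeps it from turning. Then press its push-and-turn cap down and keep it pressed while twisting it anticlockwise until it comes free, and lift the cap straight up to about 10 cm above the open mouth. Finish there, still holding the cap level over the bottle in the gripper; leave the bottle standing in the well and do not disturb the round bottle, the stapler or the card reader.

Things in the scene. Friction and masses are not known exactly. Their poses are not given: they have to be found in the camera images.
- bottle: grey plastic bottle, square body 58 x 58 mm (sides along its own x and y) and 94 mm tall, blank paper labels on two faces, round neck; 142 mm tall with its cap, 0.2 to 0.42 kg. Origin at the centre of its underside, z up. It starts upright on the counter at any yaw and fits the well at any quarter turn. It may be carried by its cap; fingertips may reach 8 mm below the cap's rim.
- mouth (a point): centre of the mouth of the square bottle's neck, 127 mm above the bottle's origin; axes as the bottle's
- cap: black ribbed push-and-turn cap of the square bottle, 50 mm in diameter, 26 mm tall, raised turn arrows on top, 60 g. Origin at the centre of its lower rim, z up; closed, that is 116 mm above the bottle's origin, and the cap's x axis is that of the bottle. Teeth lock it against turning (5 degrees of play either way) until it is pressed down at least 4 mm; it bottoms after 6.5 mm.
- cap_top (a point): centre of the cap's top, 26 mm above its origin. To open: keep the cap pressed 5 to 6.5 mm and turn it anticlockwise seen from above (positive about z) by 60 degrees relative to the bottle (40 to 80 will do; a stop ends the turn at about 85), then lift it straight off. Play of the bottle in the well can cost a few degrees of the turn.
- liner (a joint): spring disc inside the cap: 0 m with the cap closed and at rest, grows to 0.0065 as the cap is pressed down (it resists with 6 N, and 1 N more per mm: 12.5 N at the bottom), about -0.004 with the cap off
- caddy: pale wooden caddy, 86 x 200 mm, fixed to the counter. Origin at the centre of its underside; its long side is its own y. The square well is at its +y end; the rest is an open tray 29 mm high, in which thread spools stand up to 48 mm above the counter
- well (a point): centre of the well's floor, 8 mm above the counter, axes as the caddy's. The well is 61 x 61 mm inside with sides along the caddy's x and y, 45 mm deep up to a bevelled mouth that widens to about 72 mm at its top, 63 mm above the counter
- round_bottle: bystander: round grey bottle, 58 mm in diameter, 108 mm tall, with a narrow black nozzle cap. Origin at the centre of its underside. It and the square bottle stand about 13 cm apart, either one nearer the robot
- stapler: bystander: black desk stapler, 38 x 150 x 52 mm, origin at the centre of its underside
- card_reader: bystander: card terminal lying on its back, 150 x 72 x 24 mm, origin at the centre of its underside
Not all that is in view belongs to the job. What is shaped like the bottle but orange is not meant.

How it is judged:
By the outcome, as a careful person would: the job done as asked, in the order asked, and still so for the second after the job is handed in, while the arm keeps its last pose, push and grip.
It also fails if it takes over 38 s, if anything falls off the work surface, if the arm or the gripper's body presses on something with over 40 N, if the wrist force passes 120 N, or if a joint passes its speed limit or range.

## Robot

A 6-joint arm with a two-finger parallel gripper is mounted at the origin on a cart in front of the work surface, level with it; the furniture and walls round the work are solid. World frame = base frame: x ahead of the robot, y to its left, z up, the work surface at z = 0. Lengths are in mm, angles in degrees, forces in N, time in s.
With the tool pointing down it reaches from about 300 to 850 mm from the base axis. Payload 4.2 kg.
Tool frame: the origin (TCP) lies midway between the tips of the shut fingers; the grasp point (between the pads) lies 19 mm behind it (pinch_z is the distance from the TCP to the grasp point, in mm); z points along the fingers, y is the line along which they close (so a half turn about z gives the same grasp; the last joint's range is limited). The gripper opens to 91 mm and grips with 3 to 60 N. Pads are 32 mm wide; open, the fingers measure 118 mm over their backs; the gripper's body (76 mm by 178 mm) begins 60 mm behind the grasp point.
Start: joints at [-66.635, 18.312, 89.639, -0, 72.044, -1.146], TCP at [238.555, -523.196, 213.976] pointing down, gripper open.
Joint ranges: [-177.97, 177.97], [-48.28, 115.42], [12.27, 149.76], [-77.06, 257.06], [2.81, 150.46], [-146.56, 146.56]. Speed limits (degrees/s): [147.25, 147.25, 180, 180, 180, 180].

## Interface

Orientations are given as [roll, pitch, yaw] about the fixed x, y, z axes, in that order (R = Rz(yaw) Ry(pitch) Rx(roll)).
In Python, from workcell import * gives the robot as it stands.
- The arm moves only by the tool step_arm, never from a script. Its argument "steps" is a list of rows, each a list of 7 numbers: the turn, a rotation vector about the tool's x, y, z in degrees, then the shift along the tool's x, y, z in mm, then the opening, from 0 (shut) to 1 (fully open). In form: [[rx, ry, rz, x, y, z, hand], ...]. A call has exactly 8 rows; each row shifts and turns the commanded pose from where the row before left it, along the tool's axes as they then stand; what a row does not reach is not made up. A row lasts 1/8 s, in which the tool goes at most 62.5 mm and 10.7 degrees, less where a joint would pass 70% of its speed; a pose out of reach is approached as far as the arm can. A call is refused whole if a number of a shift passes 62.5 or a number of a turn 10.7, either way. A call with a gripper value outside its range is refused whole. The fingers move at their own pace and stop on an object; "force" is the grip in N (left out, the last holds). Time passes only in rows, so rows that do not move let the fingers close, or fill a call up. It gives the time, the measured TCP pose, the force, the opening and the grip force at its end, in the units of the state.
- state(): the state, without advancing time (a new reading comes with each control period).
- grab_frame(name): name is "scene" or "top"; returns a dict with "image" (420x560x3 uint8, blue, green, red), "fovy" (degrees; the focal length in pixels is half the picture's height over the tangent of half this angle, whatever the lens; pixels are square), "cx", "cy" (the principal point, pixels), "origin" and "rotation" of the camera in the world. Camera axes: x right, y down, z forward; pixel columns grow to the right and rows downward; lengths in mm; the calibration is good to about 2 mm. A picture is of the moment at which its call begins. There is no depth.
- job_done(): hands the job in; it is judged then, once.
The state is a dict: "time_s": time; "qpos": joint angles; "qvel": joint speeds; "effort": joint torques, N m; "ee_pos": TCP position; "ee_rot": TCP orientation; "force": force on the tool from outside, world axes, zero at the start; "torque": the same for the moment, N m; "gripper_width": finger opening in mm; "gripper_force": force on a finger pad.
Only numpy, scipy, OpenCV 4.12 (cv2) and the standard library are available. Lean on these libraries where they do the work, as an engineer would, in place of code of your own. Each camera call takes 0.05 s, during which the arm holds its last target. There are 200 camera calls.

## Working session

There is one attempt and no reset: what is moved stays moved. The work goes in short steps, Python scripts to look and compute and a tool call to move; the robot and the scene stay as the last step left them, time stands still between calls to the robot, and variables do not carry over. Pictures are saved under pics/ and viewed, at most 10 in all, crops included, and the job is handed in when it is done.

Besides the shell and the picture viewer there is one more tool, called after "Request:" by a JSON object that holds its "op" and its "data". step_arm: Moves the arm, as the interface text tells. Its arguments: {"type":"object","properties":{"steps":{"type":"array","items":{"type":"array","items":{"type":"number"}}},"force":{"type":"number"}},"required":["steps"]}

```bash
mkdir -p pics; cat > h.py <<'E'
from workcell import *
import numpy as np, cv2
def cam(n):
    f=grab_frame(n); f['f']=f['image'].shape[0]/2/np.tan(np.radians(f['fovy']/2)); return f
def back(f,u,v,z):
    d=np.array(f['rotation'])@np.array([(u-f['cx'])/f['f'],(v-f['cy'])/f['f'],1]); o=np.array(f['origin'])
    return o+d*(z-o[2])/d[2]
def proj(f,P):
    c=(np.atleast_2d(P)-np.array(f['origin']))@np.array(f['rotation'])
    return np.c_[c[:,0]/c[:,2]*f['f']+f['cx'],c[:,1]/c[:,2]*f['f']+f['cy']]
E
python3 - <<'E'
from h import *
import pickle
for n in('scene','top'):
    f=cam(n); pickle.dump(f,open(n+'.pkl','wb')); cv2.imwrite(f'pics/{n}0.png',f['image']); print(n,f['fovy'],f['cx'],f['cy'],f['origin'],np.round(f['rotation'],3).tolist())
print(state())
E
```

```text
scene 43.94360269734602 283.4753439710813 209.31627547455028 [-396.5189933  -788.69975143  616.95233937] [-114.024, -0.751, -54.33]
top 47.94280788818095 276.2875463397313 201.87111858983823 [ 392.85903154 -130.45610014 1283.61466842] [-174.418, -0.802, -88.634]
{'time_s': 0.1, 'qpos': array([-6.66360127e+01,  1.83473935e+01,  8.96960607e+01, -4.06864006e-04,
        7.20425104e+01, -1.14764489e+00]), 'qvel': array([ 0.0490551 , -0.04558027, -0.07463919,  0.0816923 ,  0.05040804,
        0.0445124 ]), 'effort': array([-2.04406467e-05, -4.13335741e+01, -2.32510275e+01,  7.28326058e-02,
        4.21623490e-02, -3.71517115e-05]), 'ee_pos': array([ 238.37274771, -522.80534025,  213.23293435]), 'ee_rot': array([-1.79914045e+02, -1.33499502e-03,  2.45117570e+01]), 'force': array([-0.36877498,  0.70165811,  0.37291185]), 'torque': array([ 0.01916295,  0.01045114, -0.07470451]), 'gripper_force': 0.0, 'gripper_width': 91.02217718450217}
```

```bash
sed -i "s#^import numpy.*#import numpy as np, cv2\nfrom scipy.spatial.transform import Rotation as Ro#; s#return f\$#f['rotation']=Ro.from_euler('xyz',f['rotation'],degrees=True).as_matrix(); return f#" h.py; cat h.py|head -6; python3 - <<'E'
import pickle
from scipy.spatial.transform import Rotation as Ro
import numpy as np
for n in('scene','top'):
    f=pickle.load(open(n+'.pkl','rb')); f['rotation']=Ro.from_euler('xyz',f['rotation'],degrees=True).as_matrix(); pickle.dump(f,open(n+'.pkl','wb'))
    print(f['rotation'].round(2))
E
```

```text
from workcell import *
import numpy as np, cv2
from scipy.spatial.transform import Rotation as Ro
def cam(n):
    f=grab_frame(n); f['f']=f['image'].shape[0]/2/np.tan(np.radians(f['fovy']/2)); f['rotation']=Ro.from_euler('xyz',f['rotation'],degrees=True).as_matrix(); return f
def back(f,u,v,z):
[[ 0.58 -0.32  0.75]
 [-0.81 -0.25  0.53]
 [ 0.01 -0.91 -0.41]]
[[ 0.02 -0.99  0.1 ]
 [-1.   -0.03 -0.01]
 [ 0.01 -0.1  -1.  ]]
```

View pics/scene0.png

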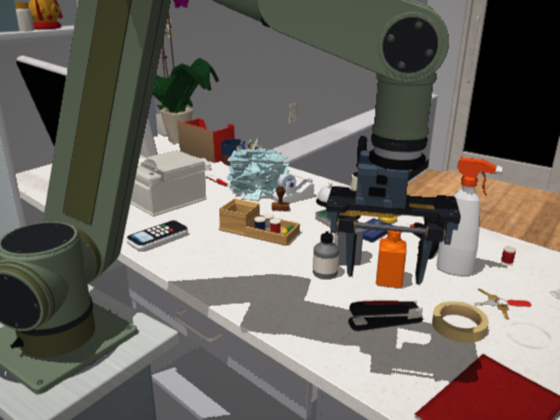

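View pics/top0.png

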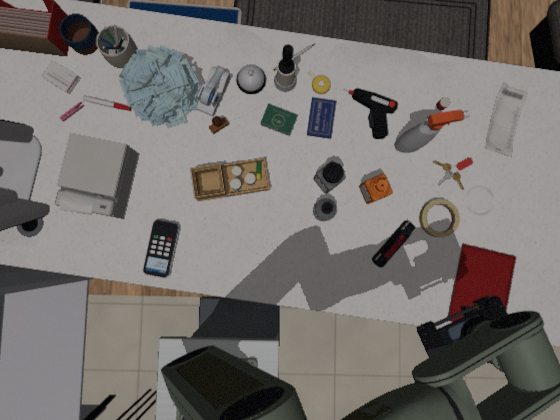

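Candidates in the top image: black-capped square grey bottle (331,174), round grey bottle with a narrow nozzle (325,208), orange square bottle (377,187) and a dark bottle at the back (286,68). I choose (331,174) and will check it in one close crop.

```bash
python3 - <<'E'
import pickle,cv2,numpy as np
f=pickle.load(open('top.pkl','rb'))
a=cv2.resize(f['image'][150:225,300:350],None,fx=8,fy=8,interpolation=cv2.INTER_CUBIC)
b=cv2.resize(f['image'][150:210,185:275],None,fx=4.4,fy=4.4,interpolation=cv2.INTER_CUBIC)
c=np.zeros((600,800,3),np.uint8); c[:a.shape[0],:400]=a; c[:b.shape[0],404:404+b.shape[1]]=b
g=pickle.load(open('scene.pkl','rb'))
d=cv2.resize(g['image'][195:255,210:300],None,fx=4.4,fy=4.4,interpolation=cv2.INTER_CUBIC); c[300:300+d.shape[0],404:800]=d[:,:396]
cv2.imwrite('pics/crop1.png',c)
E
```

```text
(no output)
```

View pics/crop1.png

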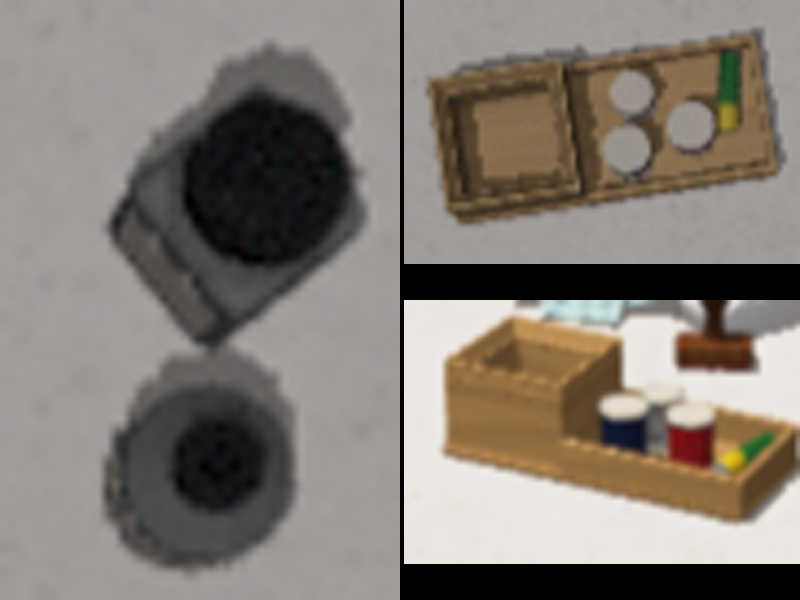

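The crop confirms it: a square body with a label and a wide black cap at about (333,172). The round bottle at (327,208) has a narrow nozzle. The caddy well is at the left end, about (209,181), with the tray of spools to its right. Next I fit the poses by projecting model edges.

```bash
cat > fit.py <<'E'
from h import *
import pickle
from scipy.optimize import minimize
def W(p,L): 
    c,s=np.cos(np.radians(p[2])),np.sin(np.radians(p[2])); L=np.asarray(L,float)
    return np.c_[p[0]+c*L[:,0]-s*L[:,1],p[1]+s*L[:,0]+c*L[:,1],L[:,2]]
def line(a,b,n=40): return np.linspace(a,b,n)
def rect(x0,x1,y0,y1,z): 
    P=[(x0,y0,z),(x1,y0,z),(x1,y1,z),(x0,y1,z)]; return np.vstack([line(P[i],P[i-1]) for i in range(4)])
def circ(r,z): t=np.linspace(0,2*np.pi,120); return np.c_[r*np.cos(t),r*np.sin(t),0*t+z]
caddy=np.vstack([rect(-43,43,-100,100,29),rect(-36,36,21,93,63)]) if 0 else None
def grad(f,s):
    g=cv2.GaussianBlur(cv2.cvtColor(f['image'],cv2.COLOR_BGR2GRAY),(0,0),s).astype(float)
    return np.hypot(cv2.Sobel(g,-1,1,0),cv2.Sobel(g,-1,0,1)).astype(np.float32)
def score(p,M,fs,G):
    t=0
    for f,g in zip(fs,G):
        q=proj(f,W(p,M)).astype(np.float32)
        t+=cv2.remap(g,q[None,:,0].copy(),q[None,:,1].copy(),cv2.INTER_LINEAR).mean()
    return -t
def fit(p,M,fs):
    for s in (2,1.,.7):
        G=[grad(f,s) for f in fs]
        best=minimize(score,p,args=(M,fs,G),method='Nelder-Mead',options=dict(initial_simplex=np.array(p)+np.array([[0,0,0],[6,0,3],[0,6,-3],[-4,-4,4]])*s/2)); p=best.x
    return p,best.fun
# well block spans y from wy0 to 100: walls 12.5 => centre y=100-43
CAD=np.vstack([rect(-43,43,14,100,63),rect(-36,36,21,93,63),line((-43,-100,29),(43,-100,29)),line((43,-100,29),(43,14,29)),line((-43,-100,29),(-43,14,29))])
BOT=np.vstack([rect(-29,29,-29,29,94),rect(-29,29,-29,29,94)])
CAP=circ(25,142)
RND=circ(29,80)
def draw(f,sets):
    im=cv2.resize(f['image'],None,fx=5,fy=5,interpolation=cv2.INTER_CUBIC)
    for p,M in sets:
        for q in proj(f,W(p,M)): cv2.circle(im,tuple(int(v) for v in (q+.5)*5-.5),0,(0,255,255),-1)
    return im
E
python3 - <<'E'
from fit import *
f=pickle.load(open('top.pkl','rb'))
b=back(f,333.2,172,142); w=back(f,209.5,181,63); e=back(f,268,174,29)
print(b,w,e); yaw=np.degrees(np.arctan2(*(w-e)[1::-1]))-90
d=(w-e)[:2]/np.linalg.norm((w-e)[:2]); c=w[:2]-57*d
pc,s1=fit([*c,yaw],CAD,[f]); 
pk,s2=fit([b[0],b[1],0],CAP,[f])
best=min((fit([pk[0],pk[1],y],np.vstack([BOT,CAP]),[f]) for y in range(0,90,15)),key=lambda r:r[1])
pb=best[0]; print('caddy',pc,s1,'cap',pk,s2,'bottle',best, 'well',W(pc,[[0,57,8]]))
pr=back(f,326.5,207.5,100); print('round',pr, 'dist', np.linalg.norm(pr[:2]-pb[:2]))
im=draw(f,[(pc,CAD),(pb,np.vstack([BOT,CAP])),(pb,rect(-29,29,-29,29,0))])
a=im[750:1125,1500:1750]; c=im[750:1050,925:1375]
o=np.zeros((375,700,3),np.uint8); o[:,:250]=a; o[:300,250:]=c
cv2.imwrite('pics/fit1.png',o)
E
```

```text
[ 581.75574658 -281.32154788  142.        ] [562.71812185  30.4183829   63.        ] [ 590.44753817 -121.05916906   29.        ]
caddy [572.27253621 -24.43746996  11.61838984] -123.44026947021484 cap [ 5.81293247e+02 -2.80517638e+02  3.77417065e-01] -185.1027374267578 bottle (array([ 580.82659985, -280.68372093,   40.6015365 ]), np.float64(-168.64859008789062)) well [[560.79317406  31.39463769   8.        ]]
round [ 497.84976592 -271.06415127  100.        ] dist 83.53257502297811
```

View pics/fit1.png

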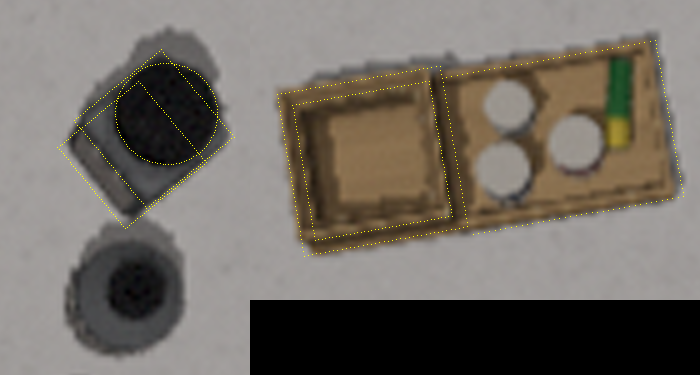

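Request:
{"op": "step_arm", "data": {"steps": [[0, 0, 0, 25, -28, -5, 1], [0, 0, 0, 25, -28, -5, 1], [0, 0, 0, 25, -28, -5, 1], [0, 0, 0, 25, -28, -5, 1], [0, 0, 0, 25, -28, -5, 1], [0, 0, 0, 25, -28, -5, 1], [0, 0, 0, 25, -28, -5, 1], [0, 0, 0, 25, -28, -5, 1]]}}

```text
time_s: 1.1
ee_pos: [327.6, -235.1, 253.8]
ee_rot: [-180.0, 0.0, 24.5]
force: [1.2, 0.2, -0.7]
gripper_width: 91.3
gripper_force: 0.0
```

```bash
python3 - <<'E'
from fit import *
s=state(); print(s['ee_pos'],s['ee_rot'])
fs=[]
for n in('scene','top'):
    f=cam(n); pickle.dump(f,open(n+'1.pkl','wb')); fs.append(f)
f,t=fs
pb=[580.8,-280.7,40.6]; print(proj(f,W(pb,[[0,0,0],[0,0,142]])), 'orange',back(t,377,186,100))
im=draw(f,[(pb,CAP),(pb,rect(-29,29,-29,29,94)),(pb,rect(-29,29,-29,29,0))])
q=proj(f,W(pb,[[0,0,70]]))[0].astype(int)
raw=cv2.resize(f['image'],None,fx=5,fy=5,interpolation=cv2.INTER_CUBIC)
sl=np.s_[5*(q[1]-35):5*(q[1]+35),5*(q[0]-40):5*(q[0]+40)]
raw2=cv2.resize(t['image'],None,fx=5,fy=5,interpolation=cv2.INTER_CUBIC)
r2=np.zeros((250,800,3),np.uint8)
r2[:,:400]=cv2.resize(t['image'][155:205,300:350],(400,250*400//250),interpolation=cv2.INTER_CUBIC)[:250]
r2[:,400:]=cv2.resize(t['image'],None,fx=.9,fy=.9)[80:330,100:500]
cv2.imwrite('pics/s1.png',np.vstack([np.hstack([raw[sl],im[sl]]),r2])[:600])
E
```

```text
[ 327.58356844 -235.08063738  253.83955521] [-1.79976083e+02  8.16394550e-03  2.44939699e+01]
[[345.67386856 260.00270173]
 [349.50924555 205.73630709]] orange [ 555.73919219 -398.46549942  100.        ]
```

View pics/s1.png

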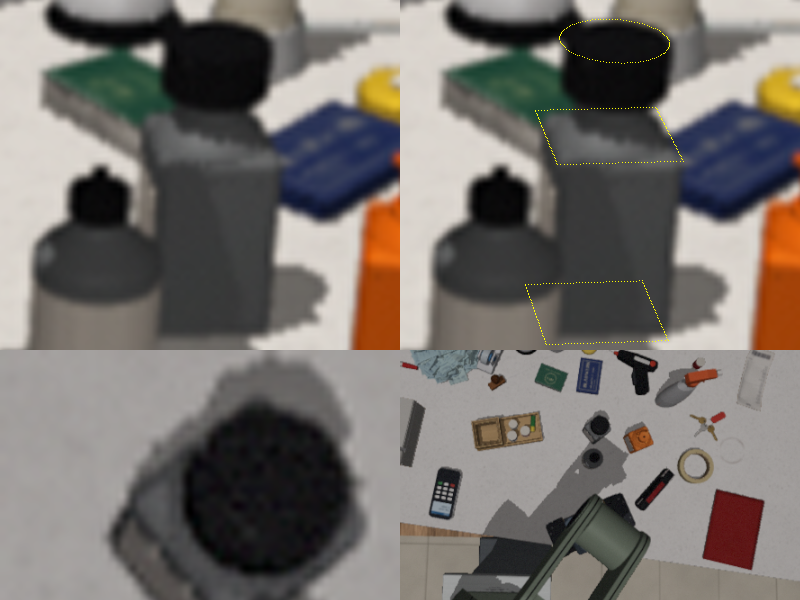

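The scene view shows the square bottle clear of the gripper, its near face at x 155–275 of the crop. The round bottle stands in front to its left, orange to its right. Now a joint fit of the cap from both cameras.

```bash
python3 - <<'E'
from fit import *
f=pickle.load(open('scene1.pkl','rb')); t=pickle.load(open('top1.pkl','rb')); f0=pickle.load(open('scene.pkl','rb'));
p=[580.8,-280.7,40.]
print('cap top',fit(p,CAP,[t]),'\nscene',fit(p,CAP,[f]),'\nboth',fit(p,CAP,[t,f]))
B=np.vstack([rect(-28,28,-28,28,90),line((-29,-29,5),(-29,-29,88)),line((-29,29,5),(-29,29,88)),line((29,-29,5),(29,-29,88)),line((-29,-29,2),(-29,29,2)),CAP])
for y in(33,40,47): print('body',fit([581,-281,y],B,[t,f]))
c=[572.3,-24.4,11.6]
for C in([t],[f0],[t,f0]):
  r=fit(c,CAD,C);print('caddy',r,W(r[0],[[0,57,8]]))
E
```

```text
cap top (array([ 581.44080306, -280.65036784,   40.79518223]), np.float64(-191.7053680419922)) 
scene (array([ 579.06232703, -281.88199895,   41.51437231]), np.float64(-215.45587158203125)) 
both (array([ 580.83833633, -280.65478652,   41.2596375 ]), np.float64(-403.2601318359375))
body (array([ 582.02513234, -280.61252743,   40.41234253]), np.float64(-309.08819580078125))
body (array([ 582.02173912, -280.55853917,   40.32565111]), np.float64(-309.0623474121094))
body (array([ 582.11885374, -280.42317658,   40.71317561]), np.float64(-308.83380126953125))
caddy (array([572.05663201, -24.47671764,  11.37952333]), np.float64(-125.20635986328125)) [[560.8101334   31.40276221   8.        ]]
caddy (array([578.47372922, -20.04569697,  12.08239403]), np.float64(-147.38723754882812)) [[566.54259765  35.69161638   8.        ]]
caddy (array([571.95193934, -23.50845158,  11.10407356]), np.float64(-263.4745788574219)) [[560.97421056  32.42444993   8.        ]]
```

Request:
{"op": "step_arm", "data": {"steps": [[0, 0, -8, 0, 0, 0, 1], [0, 0, -8, 0, 0, 0, 1], [0, 0, 0, 27, 33, 10, 1], [0, 0, 0, 27, 33, 10, 1], [0, 0, 0, 27, 33, 10, 1], [0, 0, 0, 27, 33, 10, 1], [0, 0, 0, 27, 33, 10, 1], [0, 0, 0, 27, 33, 10, 1]]}}

```text
time_s: 2.2
ee_pos: [580.4, -282.8, 192.8]
ee_rot: [-180.0, 0.1, 40.5]
force: [-0.4, -0.9, -0.2]
gripper_width: 91.3
gripper_force: 0.0
```

```bash
cat > to.py <<'E'
from h import *
def to(x,y,z,yaw=None):
    s=state(); p=s['ee_pos']; Rm=Ro.from_euler('xyz',s['ee_rot'],degrees=True).as_matrix()
    print('pos',p.round(1),'rot',np.round(s['ee_rot'],1),'F',s['force'].round(1),'T',s['torque'].round(2),'w',round(s['gripper_width'],1),s['gripper_force'],s['time_s'])
    a=np.radians(s['ee_rot'][2] if yaw is None else yaw); d=np.array([x,y,z])-p
    print('tool shift', np.round([d[0]*np.cos(a)+d[1]*np.sin(a), d[0]*np.sin(a)-d[1]*np.cos(a), -d[2]],1), 'rz', None if yaw is None else round(s['ee_rot'][2]-yaw,1))
E
python3 -c "
from to import *
to(581,-280.7,112,40.5)"
```

```text
pos [ 580.4 -282.8  192.8] rot [-1.80e+02  1.00e-01  4.05e+01] F [-0.4 -0.9 -0.2] T [ 0.01 -0.04  0.05] w 91.3 0.0 2.2
tool shift [ 1.8 -1.2 80.8] rz -0.0
```

Request:
{"op": "step_arm", "data": {"steps": [[0, 0, 0, 2, -1, 0, 1], [0, 0, 0, 0, 0, 15, 1], [0, 0, 0, 0, 0, 20, 1], [0, 0, 0, 0, 0, 20, 1], [0, 0, 0, 0, 0, 15, 1], [0, 0, 0, 0, 0, 10, 1], [0, 0, 0, 0, 0, 0, 1], [0, 0, 0, 0, 0, 0, 1]]}}

```text
time_s: 3.2
ee_pos: [580.7, -279.9, 114.7]
ee_rot: [179.9, -0.0, 40.5]
force: [0.5, 1.1, 0.9]
gripper_width: 90.9
gripper_force: 0.0
```

```bash
python3 - <<'E'
from to import *
to(581,-280.7,112,40.5)
o=[]
for n in('scene','top'):
    f=cam(n); q=proj(f,[[581,-281,120]])[0].astype(int); o.append(cv2.resize(f['image'][q[1]-35:q[1]+35,q[0]-35:q[0]+35],(400,400),interpolation=cv2.INTER_CUBIC))
cv2.imwrite('pics/g1.png',np.hstack(o))
E
```

```text
pos [ 580.7 -279.9  114.7] rot [179.9  -0.   40.5] F [0.5 1.1 0.9] T [-0.03  0.04 -0.04] w 90.9 0.0 3.2
tool shift [-0.3  0.8  2.7] rz 0.0
```

View pics/g1.png

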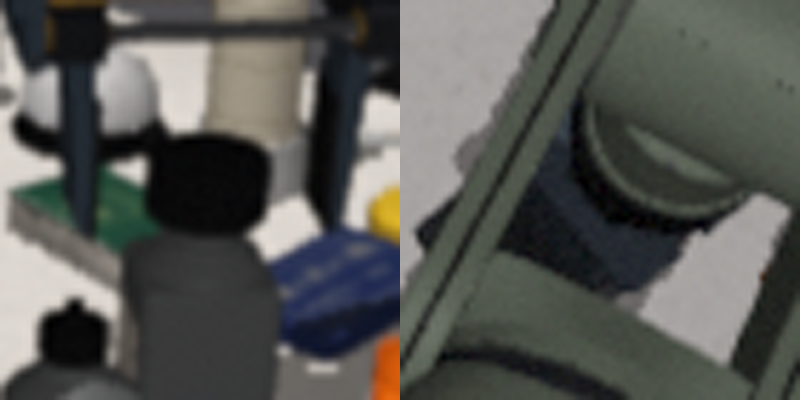

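The fingers straddle the cap symmetrically in the scene crop (finger columns ~78 and ~333, cap centre 209). Closing.

Request:
{"op": "step_arm", "data": {"steps": [[0, 0, 0, 0, 0, 2.5, 1], [0, 0, 0, 0, 0, 0, 0.4], [0, 0, 0, 0, 0, 0, 0.2], [0, 0, 0, 0, 0, 0, 0], [0, 0, 0, 0, 0, 0, 0], [0, 0, 0, 0, 0, 0, 0], [0, 0, 0, 0, 0, 0, 0], [0, 0, 0, 0, 0, 0, 0]], "force": 40}}

```text
time_s: 4.3
ee_pos: [580.6, -279.9, 111.7]
ee_rot: [179.9, -0.0, 40.5]
force: [0.9, -1.0, -0.4]
gripper_width: 49.0
gripper_force: 40.0
```

Request:
{"op": "step_arm", "data": {"steps": [[0, 0, 0, 0, 0, -1, 0], [0, 0, 0, 0, 0, -3, 0], [0, 0, 0, 0, 0, -6, 0], [0, 0, 0, 0, 0, -15, 0], [0, 0, 0, 0, 0, -20, 0], [0, 0, 0, 0, 0, -20, 0], [0, 0, 0, 0, 0, -15, 0], [0, 0, 0, 0, 0, -10, 0]]}}

```text
time_s: 5.3
ee_pos: [580.5, -279.7, 202.9]
ee_rot: [179.9, -0.0, 40.5]
force: [0.1, 0.1, -4.9]
gripper_width: 48.9
gripper_force: 40.0
```

```bash
python3 -c "
from to import *
to(561,32,203,11.3)"
```

```text
pos [ 580.5 -279.7  202.9] rot [179.9  -0.   40.5] F [ 0.1  0.1 -4.9] T [-0.01  0.01 -0.02] w 48.9 39.9989974500204 5.3
tool shift [ 4.200e+01 -3.095e+02 -1.000e-01] rz 29.2
```

Request:
{"op": "step_arm", "data": {"steps": [[0, 0, 5, 0, 0, 0, 0], [0, 0, 7, 0, 0, 0, 0], [0, 0, 7, 0, 0, 0, 0], [0, 0, 6.2, 0, 0, 0, 0], [0, 0, 4, 0, 0, 0, 0], [0, 0, 0, 2, -15, 0, 0], [0, 0, 0, 4, -30, 0, 0], [0, 0, 0, 6, -40, 0, 0]]}}

```text
time_s: 6.3
ee_pos: [574.9, -192.6, 201.3]
ee_rot: [-180.0, 0.0, 11.3]
force: [0.1, 1.1, -4.7]
gripper_width: 49.0
gripper_force: 40.0
```

Request:
{"op": "step_arm", "data": {"steps": [[0, 0, 0, 6, -45, 0, 0], [0, 0, 0, 6, -45, 0, 0], [0, 0, 0, 6, -45, 0, 0], [0, 0, 0, 6, -40, 0, 0], [0, 0, 0, 4, -30, 0, 0], [0, 0, 0, 2, -15, 0, 0], [0, 0, 0, 0, -4, 0, 0], [0, 0, 0, 0, 0, 0, 0]]}}

```text
time_s: 7.3
ee_pos: [560.8, 31.0, 201.4]
ee_rot: [180.0, 0.0, 11.3]
force: [-0.4, 0.4, -3.7]
gripper_width: 48.6
gripper_force: 40.0
```

```bash
python3 - <<'E'
from fit import *
from to import to
to(561,32,203,11.3)
s=state(); p=s['ee_pos']; zb=p[2]-111.7
bp=[p[0],p[1],s['ee_rot'][2]]
CA=[572,-24.2,11.3]
def img(n,r,sc,c):
    f=cam(n); pickle.dump(f,open(n+'2.pkl','wb'))
    im=cv2.resize(f['image'],None,fx=5,fy=5,interpolation=cv2.INTER_CUBIC); raw=im.copy()
    for P,M in((CA,np.vstack([rect(-43,43,14,100,63),rect(-36,36,21,93,63)])),(bp,rect(-29,29,-29,29,zb)),(bp,rect(-29,29,-29,29,zb+94))):
        for q in proj(f,W(P,M)): cv2.circle(im,tuple(int(v) for v in (q+.5)*5-.5),0,(0,255,255),-1)
    q=(proj(f,[[561,32,100]])[0]*5).astype(int); sl=np.s_[q[1]-150:q[1]+150,q[0]-200:q[0]+200]
    return np.hstack([raw[sl],im[sl]])
cv2.imwrite('pics/w1.png',np.vstack([img('scene',0,0,0),img('top',0,0,0)]))
E
```

```text
pos [560.8  31.  201.4] rot [180.    0.   11.3] F [-0.4  0.4 -3.7] T [ 0.02 -0.01 -0.02] w 48.6 39.998863526416244 7.3
tool shift [ 0.4 -0.9 -1.6] rz 0.0
```

View pics/w1.png

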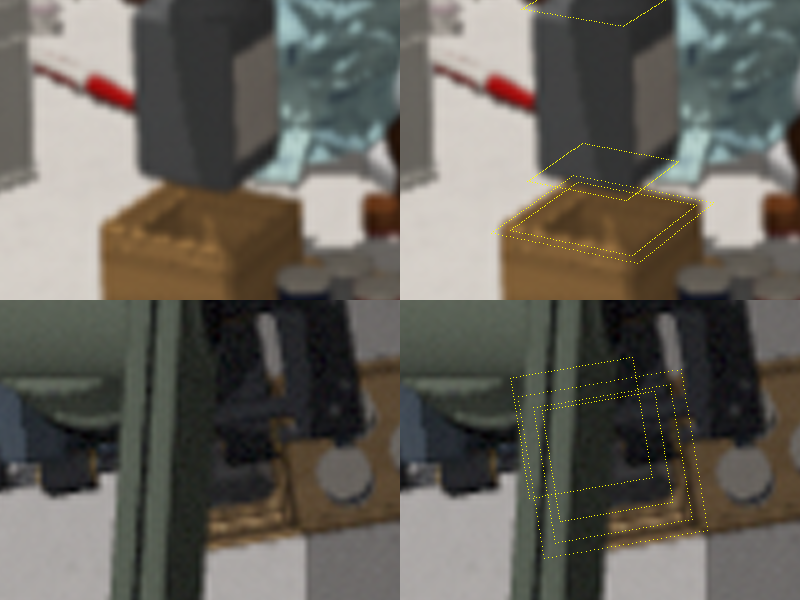

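The bottle hangs over the well and the overlays agree to 2–3 mm, but the dividing wall looks about 3 mm nearer +y than I modelled. I'll check this with intensity profiles.

```bash
python3 - <<'E'
from fit import *
CA=[572,-24.2,11.3]
for n in('top','scene'):
    f=pickle.load(open(n+'.pkl','rb')); g=cv2.cvtColor(f['image'],cv2.COLOR_BGR2GRAY).astype(np.float32)
    for ax,r in((1,np.arange(6,110,2)),(0,np.arange(-52,54,2))):
        v=[]
        for a in r:
            b=np.linspace(-20,20,41) if ax==1 else np.linspace(37,77,41)
            L=np.c_[b,0*b+a,0*b+63] if ax==1 else np.c_[0*b+a,b,0*b+63]
            q=proj(f,W(CA,L)).astype(np.float32); v.append(cv2.remap(g,q[None,:,0].copy(),q[None,:,1].copy(),cv2.INTER_LINEAR).mean())
        print(n,'xy'[ax],' '.join(f'{a}:{int(x)}' for a,x in zip(r,v)))
E
```

```text
top y 6:104 8:85 10:70 12:65 14:65 16:61 18:49 20:47 22:82 24:93 26:86 28:87 30:95 32:106 34:110 36:112 38:111 40:111 42:111 44:111 46:111 48:111 50:111 52:111 54:111 56:111 58:111 60:112 62:111 64:111 66:111 68:111 70:111 72:111 74:110 76:94 78:76 80:68 82:66 84:60 86:47 88:41 90:51 92:68 94:67 96:65 98:78 100:110 102:135 104:151 106:155 108:156
top x -52:157 -50:157 -48:151 -46:135 -44:105 -42:85 -40:66 -38:56 -36:71 -34:86 -32:87 -30:67 -28:66 -26:69 -24:70 -22:80 -20:95 -18:106 -16:109 -14:108 -12:108 -10:110 -8:112 -6:112 -4:112 -2:113 0:113 2:113 4:114 6:114 8:113 10:110 12:108 14:108 16:109 18:108 20:106 22:103 24:95 26:79 28:61 30:55 32:61 34:74 36:87 38:87 40:87 42:96 44:102 46:99 48:101 50:121 52:143
scene y 6:98 8:84 10:76 12:73 14:73 16:75 18:81 20:96 22:112 24:123 26:126 28:125 30:123 32:122 34:122 36:121 38:121 40:120 42:120 44:119 46:120 48:120 50:119 52:118 54:117 56:116 58:114 60:111 62:109 64:107 66:104 68:101 70:98 72:95 74:91 76:89 78:91 80:96 82:102 84:104 86:104 88:102 90:100 92:100 94:104 96:116 98:138 100:167 102:196 104:216 106:227 108:231
scene x -52:117 -50:119 -48:119 -46:119 -44:118 -42:118 -40:119 -38:120 -36:122 -34:122 -32:118 -30:111 -28:105 -26:99 -24:95 -22:93 -20:92 -18:92 -16:93 -14:95 -12:96 -10:98 -8:101 -6:103 -4:105 -2:107 0:109 2:110 4:111 6:111 8:113 10:115 12:120 14:127 16:135 18:143 20:148 22:151 24:152 26:152 28:151 30:150 32:150 34:151 36:155 38:160 40:167 42:175 44:183 46:189 48:192 50:192 52:190
```

```bash
python3 - <<'E'
from fit import *
f=pickle.load(open('scene.pkl','rb')); t=pickle.load(open('top.pkl','rb'))
def M(L): return np.vstack([rect(-43,43,100-L,100,63),rect(-36,36,100-L+7,93,63),line((-43,-100,29),(43,-100,29)),line((43,-100,29),(43,100-L,29)),line((-43,-100,29),(-43,100-L,29)),line((-43,-100,0),(-43,100,0))])
for L in(80,83,86):
  for C,nm in(([t],'top'),([f],'scene'),([t,f],'both')):
    r=min((fit([577+a,-22+b,11.5],M(L),C) for a in(-2,1) for b in(-2,2)),key=lambda r:r[1]);print(L,nm,r[0].round(2),round(float(r[1]),1),W(r[0],[[0,100-L/2,8]]).round(1))
p=W([572,-24.2,11.3],[[5.3,55,8]]);print(p)
CA=[566.4+55.5*np.sin(np.radians(11.4)),31.5-55.5*np.cos(np.radians(11.4)),11.4]
ims=[]
for q,c in((t,(205,180)),(f,(240,217))):
    im=draw(q,[(r[0],M(86))]); ims.append(im[(c[1]-40)*5:(c[1]+40)*5,(c[0]-40)*5:(c[0]+40)*5])
cv2.imwrite('pics/c2.png',np.hstack(ims))
E
```

```text
80 top [572.69 -24.14  11.7 ] -117.0 [[560.5  34.6   8. ]]
80 scene [578.73 -20.92  11.11] -156.1 [[567.2  38.    8. ]]
80 both [576.74 -22.56   9.5 ] -265.0 [[566.8  36.6   8. ]]
83 top [572.99 -25.34  11.7 ] -119.5 [[561.1  31.9   8. ]]
83 scene [578.61 -20.46  10.76] -158.9 [[567.7  37.    8. ]]
83 both [576.74 -23.71   9.22] -265.8 [[567.4  34.    8. ]]
86 top [572.77 -24.35  11.65] -120.4 [[561.3  31.5   8. ]]
86 scene [578.55 -20.21  11.  ] -160.9 [[567.7  35.7   8. ]]
86 both [576.49 -22.76   9.43] -272.0 [[567.2  33.5   8. ]]
[[566.42021976  30.77232078   8.        ]]
```

View pics/c2.png

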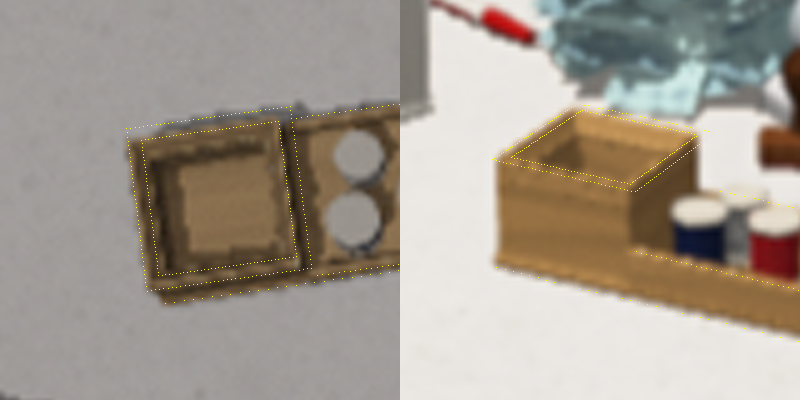

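The top crop shows the real rim at (133,141),(283,118),(302,268),(150,290). That is about 79 mm square, narrower than the 86 mm I assumed, which biased the fit. I refit the block alone with its size free.

```bash
python3 - <<'E'
from fit import *
f=pickle.load(open('scene.pkl','rb')); t=pickle.load(open('top.pkl','rb'))
P=[back(t,164.5+(x+.5)/5,139.5+(y+.5)/5,63) for x,y in((133,141),(283,118),(302,268),(150,290))]
print('clicked',np.mean(P,0).round(1),[np.linalg.norm(P[i]-P[i-1]).round(1) for i in range(4)])
for L in(38,39,39.5,40,41,43):
  M=np.vstack([rect(-L,L,-L,L,63),rect(-36,36,-36,36,63)])
  for C,nm in(([t],'top'),([f],'scene'),([t,f],'both')):
    r=min((fit([565+a,33+b,11.5],M,C) for a in(-2,2) for b in(-2,2)),key=lambda r:r[1]);print(L,nm,r[0].round(2),round(float(r[1]),1))
E
```

```text
clicked [564.2  34.4  63. ] [np.float64(78.8), np.float64(79.0), np.float64(79.6), np.float64(79.4)]
38 top [552.95  35.2   10.34] -137.7
38 scene [566.17  37.25  11.22] -167.7
38 both [571.74  38.71  13.62] -271.1
39 top [553.7   34.91  10.23] -139.8
39 scene [565.64  36.9   11.15] -168.3
39 both [570.37  38.2   12.46] -274.1
39.5 top [553.79  34.78  10.5 ] -138.6
39.5 scene [565.49  36.66  11.34] -167.8
39.5 both [570.03  38.11  12.13] -273.9
40 top [553.69  34.83  10.46] -135.3
40 scene [565.16  36.5   11.55] -166.5
40 both [570.08  37.95  11.86] -271.6
41 top [553.59  35.35  10.36] -125.0
41 scene [564.64  36.14  11.82] -162.4
41 both [557.04  34.96  11.8 ] -261.9
43 top [552.38  30.31  11.13] -111.4
43 scene [566.37  35.72  11.19] -148.5
43 both [560.62  32.62  10.5 ] -250.8
```

Request:
{"op": "step_arm", "data": {"steps": [[0, 0, 0, 2, -1.5, 0, 0], [0, 0, 0, 3, -1.5, 3, 0], [0, 0, 0, 0, 0, 6, 0], [0, 0, 0, 0, 0, 6, 0], [0, 0, 0, 0, 0, 6, 0], [0, 0, 0, 0, 0, 4, 0], [0, 0, 0, 0, 0, 3, 0], [0, 0, 0, 0, 0, 2, 0]]}}

```text
time_s: 8.4
ee_pos: [565.2, 35.5, 171.3]
ee_rot: [180.0, -0.0, 11.3]
force: [-0.5, -0.5, -3.8]
gripper_width: 48.7
gripper_force: 40.0
```

Request:
{"op": "step_arm", "data": {"steps": [[0, 0, 0, 0, 0, 1, 0], [0, 0, 0, 0, 0, 1, 0], [0, 0, 0, 0, 0, 1, 0], [0, 0, 0, 0, 0, 1, 0], [0, 0, 0, 0, 0, 1, 0], [0, 0, 0, 0, 0, 1, 0], [0, 0, 0, 0, 0, 1, 0], [0, 0, 0, 0, 0, 1, 0]]}}

```text
time_s: 9.4
ee_pos: [565.5, 35.9, 164.0]
ee_rot: [-180.0, -0.1, 11.3]
force: [-0.4, 2.1, 3.0]
gripper_width: 48.7
gripper_force: 40.0
```

```bash
python3 -c "
from to import *
to(565,35,160,11.3)"
```

```text
pos [565.5  35.9 164. ] rot [-1.80e+02 -1.00e-01  1.13e+01] F [-0.4  2.1  3. ] T [0.44 0.2  0.05] w 48.7 40.00065325832111 9.4
tool shift [-0.7  0.7  4. ] rz 0.0
```

Contact at the base of the bevel, with a side force of +2 N in y, so I shift 2 mm towards +y and continue down.

Request:
{"op": "step_arm", "data": {"steps": [[0, 0, 0, 0, 0, -2, 0], [0, 0, 0, 0, -1, 0, 0], [0, 0, 0, 0, -1, 0, 0], [0, 0, 0, 0, 0, 0.8, 0], [0, 0, 0, 0, 0, 0.8, 0], [0, 0, 0, 0, 0, 0.8, 0], [0, 0, 0, 0, 0, 0.8, 0], [0, 0, 0, 0, 0, 0.8, 0]]}}

```text
time_s: 10.4
ee_pos: [564.8, 37.4, 161.4]
ee_rot: [180.0, -0.0, 11.3]
force: [0.3, -0.1, -3.8]
gripper_width: 48.8
gripper_force: 40.0
```

```bash
python3 -c "
from to import *
to(565,35,160,11.3)"
```

```text
pos [564.8  37.4 161.4] rot [180.   -0.   11.3] F [ 0.3 -0.1 -3.8] T [ 0.02  0.03 -0.01] w 48.8 39.99897438188782 10.4
tool shift [-0.3  2.4  1.4] rz 0.0
```

Request:
{"op": "step_arm", "data": {"steps": [[0, 0, 0, 0, 0, 1, 0], [0, 0, 0, 0, 0, 1, 0], [0, 0, 0, 0, 0, 1.5, 0], [0, 0, 0, 0, 0, 1.5, 0], [0, 0, 0, 0, 0, 2, 0], [0, 0, 0, 0, 0, 2, 0], [0, 0, 0, 0, 0, 2, 0], [0, 0, 0, 0, 0, 1, 0]]}}

```text
time_s: 11.4
ee_pos: [564.7, 37.5, 149.2]
ee_rot: [180.0, 0.0, 11.3]
force: [-0.3, -0.2, -3.9]
gripper_width: 48.5
gripper_force: 40.0
```

```bash
python3 -c "
from to import *
to(565,35,120,11.3)"
```

```text
pos [564.7  37.5 149.2] rot [180.    0.   11.3] F [-0.3 -0.2 -3.9] T [-0.01  0.03 -0.03] w 48.5 39.99898901747656 11.4
tool shift [-0.2  2.5 29.2] rz 0.0
```

Request:
{"op": "step_arm", "data": {"steps": [[0, 0, 0, 0, 0, 2, 0], [0, 0, 0, 0, 0, 3, 0], [0, 0, 0, 0, 0, 3.5, 0], [0, 0, 0, 0, 0, 3.5, 0], [0, 0, 0, 0, 0, 3.5, 0], [0, 0, 0, 0, 0, 3.5, 0], [0, 0, 0, 0, 0, 3, 0], [0, 0, 0, 0, 0, 2, 0]]}}

```text
time_s: 12.4
ee_pos: [564.7, 37.4, 125.2]
ee_rot: [180.0, 0.0, 11.3]
force: [0.8, -0.1, -4.6]
gripper_width: 49.0
gripper_force: 40.0
```

Request:
{"op": "step_arm", "data": {"steps": [[0, 0, 0, 0, 0, 1, 0], [0, 0, 0, 0, 0, 0.7, 0], [0, 0, 0, 0, 0, 0.7, 0], [0, 0, 0, 0, 0, 0.6, 0], [0, 0, 0, 0, 0, 0.5, 0], [0, 0, 0, 0, 0, 0.5, 0], [0, 0, 0, 0, 0, 0.5, 0], [0, 0, 0, 0, 0, 0, 0]]}}

```text
time_s: 13.4
ee_pos: [564.7, 37.5, 120.9]
ee_rot: [180.0, 0.0, 11.3]
force: [-0.1, 0.3, -3.9]
gripper_width: 49.0
gripper_force: 40.0
```

```bash
python3 -c "
from to import *
to(565,35,120,11.3)"
```

```text
pos [564.7  37.5 120.9] rot [180.    0.   11.3] F [-0.1  0.3 -3.9] T [-0.    0.02 -0.07] w 49.0 39.998993148619775 13.4
tool shift [-0.2  2.5  0.9] rz 0.0
```

Request:
{"op": "step_arm", "data": {"steps": [[0, 0, 0, 0, 0, 0.4, 0], [0, 0, 0, 0, 0, 0.4, 0], [0, 0, 0, 0, 0, 0.4, 0], [0, 0, 0, 0, 0, 0.4, 0], [0, 0, 0, 0, 0, 0, 0], [0, 0, 0, 0, 0, 0, 0], [0, 0, 0, 0, 0, 0, 0], [0, 0, 0, 0, 0, 0, 0]], "force": 55}}

```text
time_s: 14.4
ee_pos: [564.9, 37.4, 119.5]
ee_rot: [180.0, -0.0, 11.3]
force: [0.3, -0.0, -1.4]
gripper_width: 48.7
gripper_force: 55.0
```

```bash
python3 -c "
from to import *
to(565,35,120,11.3)"
```

```text
pos [564.9  37.4 119.5] rot [180.   -0.   11.3] F [ 0.3 -0.  -1.4] T [-0.02  0.13  0.04] w 48.7 54.99961708264891 14.4
tool shift [-0.3  2.4 -0.5] rz 0.0
```

Request:
{"op": "step_arm", "data": {"steps": [[0, 0, 0, 0, 0, 0.5, 0], [0, 0, 0, 0, 0, 0.5, 0], [0, 0, 0, 0, 0, 0.5, 0], [0, 0, 0, 0, 0, 0.5, 0], [0, 0, 0, 0, 0, 0.5, 0], [0, 0, 0, 0, 0, 0.5, 0], [0, 0, 0, 0, 0, 0, 0], [0, 0, 0, 0, 0, 0, 0]]}}

```text
time_s: 15.4
ee_pos: [565.5, 37.3, 117.6]
ee_rot: [180.0, -0.1, 11.3]
force: [-2.1, -1.8, 7.5]
gripper_width: 48.5
gripper_force: 55.0
```

```bash
python3 -c "
from to import *
to(565,35,120,11.3)"
```

```text
pos [565.5  37.3 117.6] rot [ 1.80e+02 -1.00e-01  1.13e+01] F [-2.1 -1.8  7.5] T [-0.22  0.25 -0.03] w 48.5 55.002010213793255 15.4
tool shift [-1.   2.2 -2.4] rz 0.0
```

Request:
{"op": "step_arm", "data": {"steps": [[0, 0, 0, 0, 0, 0.8, 0], [0, 0, 0, 0, 0, 0.8, 0], [0, 0, 0, 0, 0, 0.8, 0], [0, 0, 0, 0, 0, 0.8, 0], [0, 0, 0, 0, 0, 0.8, 0], [0, 0, 0, 0, 0, 0.5, 0], [0, 0, 0, 0, 0, 0, 0], [0, 0, 0, 0, 0, 0, 0]]}}

```text
time_s: 16.4
ee_pos: [565.7, 37.4, 113.8]
ee_rot: [180.0, -0.2, 11.3]
force: [-3.0, -1.4, 9.9]
gripper_width: 48.5
gripper_force: 55.0
```

```bash
python3 -c "
from to import *
to(565,35,120,11.3)"
```

```text
pos [565.7  37.4 113.8] rot [180.   -0.2  11.3] F [-3.  -1.4  9.9] T [-0.22  0.41  0.03] w 48.5 55.00326147826854 16.4
tool shift [-1.1  2.2 -6.2] rz 0.0
```

Request:
{"op": "step_arm", "data": {"steps": [[0, 0, 0, 0, 0, 0.6, 0], [0, 0, 0, 0, 0, 0.6, 0], [0, 0, 0, 0, 0, 0, 0], [0, 0, -2, 0, 0, 0, 0], [0, 0, -3, 0, 0, 0, 0], [0, 0, -4, 0, 0, 0, 0], [0, 0, -4, 0, 0, 0, 0], [0, 0, 0, 0, 0, 0, 0]]}}

```text
time_s: 17.4
ee_pos: [566.1, 37.3, 112.9]
ee_rot: [179.9, -0.2, 24.3]
force: [-3.0, -1.6, 12.3]
gripper_width: 48.6
gripper_force: 55.0
```

```bash
python3 -c "
from to import *
to(565,35,120,11.3)"
```

```text
pos [566.1  37.3 112.9] rot [179.9  -0.2  24.3] F [-3.  -1.6 12.3] T [-0.23  0.41  0.03] w 48.6 55.00318239501212 17.4
tool shift [-1.6  2.1 -7.1] rz 13.0
```

Request:
{"op": "step_arm", "data": {"steps": [[0, 0, -5, 0, 0, 0, 0], [0, 0, -7, 0, 0, 0, 0], [0, 0, -8, 0, 0, 0, 0], [0, 0, -8, 0, 0, 0, 0], [0, 0, -8, 0, 0, 0, 0], [0, 0, -8, 0, 0, 0, 0], [0, 0, -6, 0, 0, 0, 0], [0, 0, -3, 0, 0, 0, 0]]}}

```text
time_s: 18.4
ee_pos: [566.2, 37.1, 113.0]
ee_rot: [179.7, -0.0, 77.4]
force: [-1.8, -3.2, 11.4]
gripper_width: 48.5
gripper_force: 55.0
```

```bash
python3 - <<'E'
from to import *
to(565,35,120,11.3)
f=cam('scene'); q=proj(f,[[565,36,100]])[0].astype(int); cv2.imwrite('pics/tw.png',cv2.resize(f['image'][q[1]-45:q[1]+45,q[0]-50:q[0]+50],None,fx=6,fy=6,interpolation=cv2.INTER_CUBIC))
E
```

```text
pos [566.2  37.1 113. ] rot [179.7  -0.   77.4] F [-1.8 -3.2 11.4] T [-0.37  0.27 -0.02] w 48.5 55.003746053553186 18.4
tool shift [-1.6  1.8 -7. ] rz 66.1
```

View pics/tw.png

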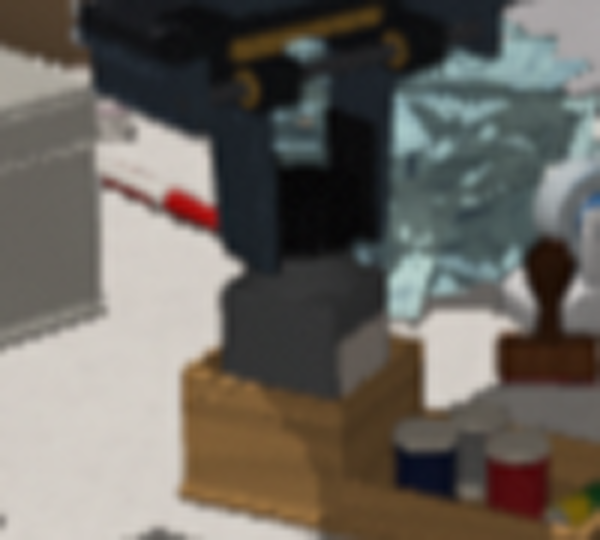

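The bottle sits square in the well and the gripper has turned the cap 66°. I lift slowly at first, checking the force.

Request:
{"op": "step_arm", "data": {"steps": [[0, 0, 0, 0, 0, -1.5, 0], [0, 0, 0, 0, 0, -2, 0], [0, 0, 0, 0, 0, -2, 0], [0, 0, 0, 0, 0, -2, 0], [0, 0, 0, 0, 0, -2, 0], [0, 0, 0, 0, 0, -2, 0], [0, 0, 0, 0, 0, -2, 0], [0, 0, 0, 0, 0, 0, 0]]}}

```text
time_s: 19.45
ee_pos: [564.4, 37.6, 123.6]
ee_rot: [-179.9, 0.0, 77.3]
force: [0.3, -1.2, -1.1]
gripper_width: 48.7
gripper_force: 55.0
```

```bash
python3 -c "
from to import *
to(566,37,231,77.4)"
```

```text
pos [564.4  37.6 123.6] rot [-179.9    0.    77.3] F [ 0.3 -1.2 -1.1] T [-0.13 -0.2   0.01] w 48.7 54.99980696244165 19.45
tool shift [  -0.2    1.6 -107.4] rz -0.1
```

Request:
{"op": "step_arm", "data": {"steps": [[0, 0, 0, 0, 0, -3, 0], [0, 0, 0, 0, 0, -5, 0], [0, 0, 0, 0, 0, -6, 0], [0, 0, 0, 0, 0, -7, 0], [0, 0, 0, 0, 0, -7, 0], [0, 0, 0, 0, 0, -7, 0], [0, 0, 0, 0, 0, -6, 0], [0, 0, 0, 0, 0, -4, 0]]}}

```text
time_s: 20.45
ee_pos: [564.8, 37.5, 169.6]
ee_rot: [180.0, -0.0, 77.3]
force: [-0.3, 0.6, -1.0]
gripper_width: 48.7
gripper_force: 55.0
```

Request:
{"op": "step_arm", "data": {"steps": [[0, 0, 0, 0, 0, -4, 0], [0, 0, 0, 0, 0, -8, 0], [0, 0, 0, 0, 0, -10, 0], [0, 0, 0, 0, 0, -12, 0], [0, 0, 0, 0, 0, -12, 0], [0, 0, 0, 0, 0, -9, 0], [0, 0, 0, 0, 0, -5, 0], [0, 0, 0, 0, 0, -2, 0]]}}

```text
time_s: 21.45
ee_pos: [564.7, 37.5, 231.4]
ee_rot: [180.0, 0.0, 77.3]
force: [-0.1, -0.2, -0.3]
gripper_width: 48.3
gripper_force: 55.0
```

```bash
python3 - <<'E'
from to import *
to(564.5,37.5,231,77.4)
f=cam('scene'); q=proj(f,[[565,36,150]])[0].astype(int); cv2.imwrite('pics/end.png',cv2.resize(f['image'][q[1]-65:q[1]+65,q[0]-65:q[0]+65],None,fx=4.5,fy=4.5,interpolation=cv2.INTER_CUBIC))
E
```

```text
pos [564.7  37.5 231.4] rot [180.    0.   77.3] F [-0.1 -0.2 -0.3] T [-0.07 -0.07 -0.04] w 48.3 54.99968405929394 21.45
tool shift [-0.  -0.2  0.4] rz -0.1
```

View pics/end.png

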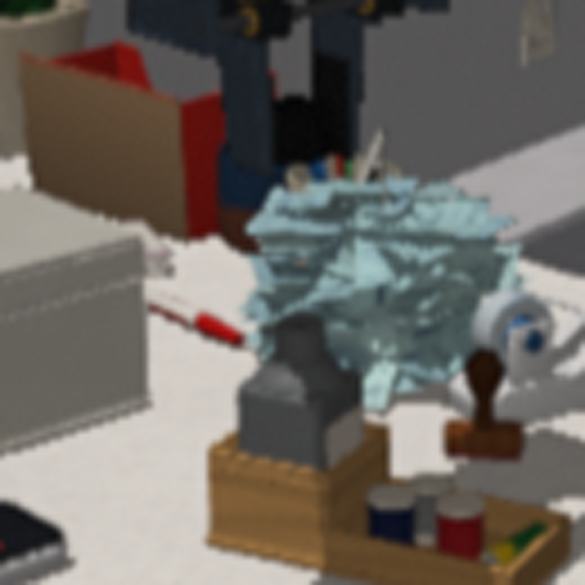

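The bottle stands open in the well, with its neck at (300,340), and the cap is held level above it at (298,125). I let it settle briefly, then hand in.

Request:
{"op": "step_arm", "data": {"steps": [[0, 0, 0, 0, 0, 0, 0], [0, 0, 0, 0, 0, 0, 0], [0, 0, 0, 0, 0, 0, 0], [0, 0, 0, 0, 0, 0, 0], [0, 0, 0, 0, 0, 0, 0], [0, 0, 0, 0, 0, 0, 0], [0, 0, 0, 0, 0, 0, 0], [0, 0, 0, 0, 0, 0, 0]]}}

```text
time_s: 22.5
ee_pos: [564.8, 37.5, 231.2]
ee_rot: [180.0, 0.0, 77.3]
force: [-0.5, 0.1, -0.7]
gripper_width: 48.8
gripper_force: 55.0
```

```bash
python3 -c "
from workcell import *
print(job_done())"
```

```text
the job is handed in; nothing more can be done
None
```

The job is handed in at 22.5 s: the square bottle stands open in the well, and the gripper holds its cap level about 10 cm above the mouth; I got no verdict back.

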